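# Clear the chips off the cut-off table

### The job

Clean the cutting table for the next cut: turn the work stop's clamp free, slide the stop all the way to the far end of its rail, and with the scraper block wipe every metal chip on the plate over the open edge into the chip tray, never touching a chip with the fingers. When the plate is clear, slide the stop all the way back to its setting position and lock its clamp fully again; the scraper must end standing upright near the middle of its rubber mat. Leave the jar, the screwdriver and the hammer where they are.

Things in the scene. Friction and masses are not known exactly. Their poses are not given: they have to be found in the camera images.
- cut_table: fixed cutting table. Origin on the bench; +y runs along the plate away from the chip tray, +x away from the robot, z up. Steel plate 40 mm above the bench, own x -80 to 80 between side rims, y -70 (open edge, no rim) to 170 (end rim). Rims 14 above the plate, 10 thick. Motor housing 90 high beyond the far rim (x 95 to 195, y 50 to 170). On the robot's side a guide rail along y at x -125
- plate_edge (a point): middle of the plate's open edge, at plate height (40 mm above the bench); axes as the cutting table's
- tray_in (a point): centre of the chip tray's inner floor, 6 mm above the bench, axes as the cutting table's. The tray is 160 (x) by 90 (y) inside and lies below the plate's open edge; its other three walls are 10 thick and rise 50 above the bench. The plate's top is 34 above this floor
- stop (a joint): slide of the work stop along the rail: 0 = setting position, against its end there, bar centre at the table's own y 20 mm; grows along the table's +y, away from the tray; 0.14 = fully at the far end (bar centre at y 160 mm). Friction 3 N plus drag of 15 N per m/s; blocked near 0 while the clamp is locked
- stop_bar (a point): point on the top face of the stop's aluminium bar, on its centre line, at the cutting table's own x -50; axes as the table's. The bar is 20 wide (y) and runs along x, from 30 mm nearer the robot to 150 mm farther than this point. Its top is 46 above the plate, its underside 20: chips pass under it, the scraper does not
- clamp (a joint): quarter-turn clamp on the stop: 0 = locked (grip bar along the rail, the table's y), grows counter-clockwise seen from above to 1.4 rad = free. Friction 0.08 N m. Under the grip a 50 mm steel key points to the table's -x when locked, against a 72 high catch post, so the stop cannot slide; past 0.5 rad it is clear. It locks again only with the stop within 2 mm of 0
- clamp_grip (a point): point on the clamp's vertical axis, 110 mm above the bench, 7 below the top of its black grip bar; its axes turn with the clamp. The grip bar is 14 thick (own x), 56 long (own y), 28 high. All else near it is at least 3 mm lower than its underside
- scraper: loose upright scraper block, about 220 g: aluminium foot 60 (own x) x 40 (own y) x 20 high, on it an upright wooden handle 46 (x) x 22 (y), from 20 to 80 height. Origin: centre of the underside, z up
- mat: fixed black rubber mat 130 x 130 x 6 high, the scraper's place. Origin: centre of its underside
- chip1: loose metal chip, rectangular aluminium bar end 24 x 16 x 12 high (mm), about 15 g, lying on the plate; origin: centre of its underside as it first lies. None when absent (4 to 6 of the six are there)
- chip2: loose metal chip, square steel bar end 18 x 18 x 11 high (mm), about 15 g, lying on the plate; origin: centre of its underside as it first lies. None when absent (4 to 6 of the six are there)
- chip3: loose metal chip, steel disc, 20 across, 11 high (mm), about 15 g, lying on the plate; origin: centre of its underside as it first lies. None when absent (4 to 6 of the six are there)
- chip4: loose metal chip, brass disc, 18 across, 12 high (mm), about 15 g, lying on the plate; origin: centre of its underside as it first lies. None when absent (4 to 6 of the six are there)
- chip5: loose metal chip, aluminium angle end, legs 24 and 18 long, 6 thick, 12 high (mm), about 15 g, lying on the plate; origin: centre of its underside as it first lies. None when absent (4 to 6 of the six are there)
- chip6: loose metal chip, steel bar end 22 x 14 x 10 high (mm), about 15 g, lying on the plate; origin: centre of its underside as it first lies. None when absent (4 to 6 of the six are there)
- jar: bystander: amber jar, 72 across, 100 high; origin: centre of its underside
- screwdriver: bystander: screwdriver lying on the bench
- hammer: bystander: hammer lying on the bench

How it is judged:
On the way, in this order (a step that is already met when the one before it is completed fails the run):
1. the clamp is turned free (over 1.1 rad) (value of joint clamp above 1.1 rad), for 0.2 s.
2. the work stop is slid to the far end (within 10 mm) (value of joint stop above 0.13 m), for 0.2 s.
3. every chip lies in the tray (x of chip1 in the frame of tray_in between -0.082 and 0.082 m and y of chip1 in the frame of tray_in between -0.05 and 0.05 m and z of each of chip1, chip2, chip3, chip4, chip5, chip6 in the frame of tray_in below 0.032 m and linear speed of each of chip1, chip2, chip3, chip4, chip5, chip6 below 0.05 m/s and x of chip2 in the frame of tray_in between -0.082 and 0.082 m and y of chip2 in the frame of tray_in between -0.05 and 0.05 m and x of chip3 in the frame of tray_in between -0.082 and 0.082 m and y of chip3 in the frame of tray_in between -0.05 and 0.05 m and x of chip4 in the frame of tray_in between -0.082 and 0.082 m and y of chip4 in the frame of tray_in between -0.05 and 0.05 m and x of chip5 in the frame of tray_in between -0.082 and 0.082 m and y of chip5 in the frame of tray_in between -0.05 and 0.05 m and x of chip6 in the frame of tray_in between -0.082 and 0.082 m and y of chip6 in the frame of tray_in between -0.05 and 0.05 m), for 0.2 s.
4. the work stop is back at its setting position (within 6 mm) (value of joint stop below 0.006 m), for 0.2 s.
5. the clamp is locked again with the stop there (value of joint stop below 0.006 m and value of joint clamp below 0.15 rad), for 0.2 s.
At the end, for the whole second after the job is handed in: Every chip present lies still in the chip tray below plate height, the work stop is within 6 mm of its setting position with its clamp locked (below 0.15 rad), and the scraper stands upright and still on the mat, its centre within 35 mm of the mat's centre (all of step 3 and all of step 5 and horizontal distance between scraper and mat below 0.035 m and angle between scraper's own z axis and vertical below 0.12 rad and height (world z) of scraper between 0.002 and 0.012 m and linear speed of scraper below 0.03 m/s); the robot touches nothing.
It fails at once if a finger touches a chip (contact force between the fingers and chip1 above 0.5 N or contact force between the fingers and chip2 above 0.5 N or contact force between the fingers and chip3 above 0.5 N or contact force between the fingers and chip4 above 0.5 N or contact force between the fingers and chip5 above 0.5 N or contact force between the fingers and chip6 above 0.5 N).
It fails at once if a bystander is moved more than 30 mm (distance of any of jar, screwdriver, hammer from where it was at the start of the episode above 0.03 m).
Of chip1, chip2, chip3, chip4, chip5, chip6 only 4 to 6 are there at a start; the rules pass over those that are not, and their reading is None.
At some moment in a run one of scraper may be knocked a few centimetres aside while the robot is not near it.
Once in a run the grip may slacken for a moment while it holds something.
It also fails if it takes over 192 s, if anything falls off the work surface, if the arm or the gripper's body presses on something with over 40 N, if the wrist force passes 120 N, or if a joint passes its speed limit or range.

### The arm

A 6-joint arm with a two-finger parallel gripper is mounted at the origin on the work surface. World frame = base frame: x ahead of the robot, y to its left, z up, the work surface at z = 0. Lengths are in m, angles in rad, forces in N, time in s.
With the tool pointing down it reaches from about 0.35 to 0.975 m from the base axis. Payload 17.4 kg.
Tool frame: the origin (TCP) lies midway between the tips of the shut fingers; the grasp point (between the pads) lies 19 mm behind it; z points along the fingers, x is the direction in which the jaws open and shut, and the axes are right-handed (so a half turn about z gives the same grasp; the last joint's range is limited). The gripper opens to 85 mm and grips with 20 to 120 N. Pads are 22 mm wide; open, the fingers measure 114 mm over their backs; the gripper's body (76 mm by 85 mm) begins 54 mm behind the grasp point. The pads swing forward as they close: fully open they stand 13 mm farther back than shut.
Start: joints at [-1.192, 0.116, 1.442, -0, 1.584, -0.038], TCP at [0.273, -0.617, 0.231] pointing down, gripper open.
Joint ranges: [-2.83, 2.83], [-0.83, 2.19], [0.07, 2.5], [-1.14, 4.28], [0.01, 3], [-2.97, 2.97]. Speed limits (rad/s): [1.89, 1.89, 2.22, 3.14, 3.14, 3.14].

### API

Orientations are given as a rotation vector (axis times angle).
In Python, from cell import bot, monitor, vision gives the robot as it stands. Calls block until the motion is done:
- bot.movep(position, orientation): joint-space move of the TCP to a pose.
- bot.move_l(position, frame=None, speed=0.15, contact_N=None): straight line of the TCP; frame=None keeps the orientation; speed is the mean speed in m/s. With contact_N (N) it stops when the force on the tool has changed by that much, and returns True; else False.
- bot.move_joints(angles): joint-space move.
- bot.open_gripper() and bot.gripper_close(effort=None): open the fingers fully, or close them until they stop; effort is the grip in N (None keeps the last).
- bot.pause(seconds).
- bot.inverse_kinematics(position, orientation): joint angles nearest the present ones, or None.
- monitor.observe(): the state.
- vision.camera(name): name is "scene" or "top"; returns the picture (420x560x3 uint8, red, green, blue); there is no depth.
- vision.camera_model(name): a dict with "fx", "fy", "cx", "cy" (pixels), "pose" (4x4, takes a point from camera to world coordinates). Camera axes: x right, y down, z forward; pixel columns grow to the right and rows downward; lengths in m; the calibration is good to about 2 mm. A picture is of the moment at which its call begins. camera_model takes no time and is no camera call.
A pose or a line that the arm cannot do raises bot.PlanningError and nothing moves.
- bot.finish_job(): hands the job in, once; it reports no verdict.
Trained networks look in the newest picture that a camera, given by its name, has taken for a name from the list of things; names that differ only in an ending like _2 or _b are one class to them, and where a whole thing is asked for, a point or a joint stands for the part that bears it (a point fixed in the world has none). Each returns a list of dicts, best first, with "score" (0 to 1); they miss things now and then, are a little off and sometimes report something else, mostly with a low value. They report only what shows in the picture. A call takes as long as a camera call.
- vision.find_in(camera, label): "point" ([x, y, z] in m, in the coordinates of the camera as it stood for that picture, good to about 4 mm: the middle of the surface that is visible of it).
- vision.silhouettes(camera, label): "region" (420x560 bool, what is visible of it).
The state is a dict: "time": time; "q": joint angles; "joint_vel": joint speeds; "joint_torque": joint torques, N m; "eef_pos": TCP position; "tcp_rot": TCP orientation; "contact_force": force on the tool from outside, world axes, zero at the start; "torque": the same for the moment, N m; "grip_width": finger opening in m.
Only numpy, scipy, OpenCV 4.12 (cv2) and the standard library are available. Lean on these libraries where they do the work, as an engineer would, in place of code of your own. Each camera call takes 0.05 s, during which the arm holds its last target.

## Working session

There is one attempt and no reset: what is moved stays moved. The work goes in short steps, each a Python script; the robot and the scene stay as the last script left them, time stands still between calls to the robot, and variables do not carry over. Pictures are saved under pics/ and viewed, and the job is handed in when it is done.

```bash
ls; mkdir -p pics
python3 - <<'E'
from cell import bot,monitor,vision
import cv2
s=monitor.observe();print(s)
for c in("scene","top"):
    im=vision.camera(c);cv2.imwrite(f"pics/a_{c}.png",im[:,:,::-1]);print(c,vision.camera_model(c))
E
```

```text
pics
{'time': 0.0, 'q': array([-1.19179593e+00,  1.16496931e-01,  1.44224969e+00,  2.89014620e-05,
        1.58399482e+00, -3.78040341e-02]), 'joint_vel': array([ 3.98957735e-04,  4.01803643e-04, -6.14127786e-04,  5.97785170e-05,
       -8.11692385e-04, -1.04860674e-03]), 'joint_torque': array([-1.86142403e-03, -7.31997299e+01, -6.32490993e+01, -1.47667647e-04,
        6.28514696e-03,  8.41965004e-07]), 'eef_pos': array([ 0.27319693, -0.61704342,  0.23056446]), 'tcp_rot': array([-2.63240993e+00,  1.71339109e+00,  1.44759325e-03]), 'contact_force': array([-0.08098865,  0.44306177,  0.49778917]), 'torque': array([-0.01637678,  0.0245036 , -0.03498437]), 'grip_width': 0.08525193494948988}
scene {'fx': 408.3636567159352, 'fy': 408.3636567159352, 'cx': 280.5707237347786, 'cy': 217.18505375420784, 'pose': array([[-0.26871622,  0.77525085, -0.57164474,  1.15515378],
       [ 0.96321727,  0.21752141, -0.1577876 ,  0.16384497],
       [ 0.00202   , -0.59301817, -0.80518654,  0.91931692],
       [ 0.        ,  0.        ,  0.        ,  1.        ]])}
top {'fx': 391.2898761562641, 'fy': 391.2898761562641, 'cx': 285.93830637831877, 'cy': 216.6590918690141, 'pose': array([[ 0.00526358, -0.99321605,  0.11616444,  0.45873834],
       [-0.99969952, -0.00800758, -0.02316766,  0.00657788],
       [ 0.02394068, -0.11600759, -0.99295976,  1.00775124],
       [ 0.        ,  0.        ,  0.        ,  1.        ]])}
```

View pics/a_scene.png

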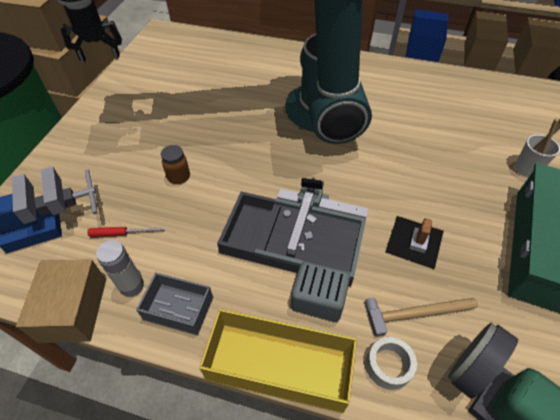

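View pics/a_top.png

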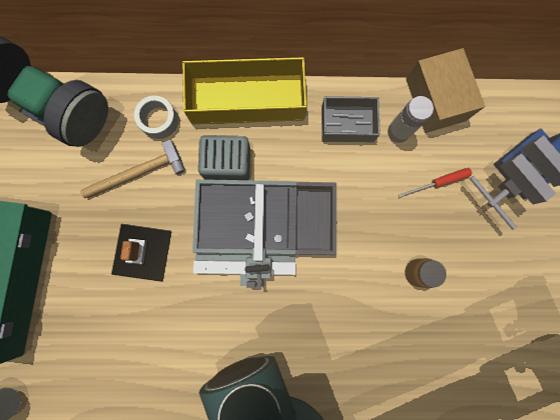

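The top view shows the table at columns 195-336 and rows 180-255, with the tray to its right (world -y). The stop bar is at column 259 and the clamp at (258,268). About four chips show, near (252,200), (249,216), (250,238) and (278,239). The scraper is on the mat at (135,250). The scene view agrees with this.

```bash
cat > h.py <<'E'
from cell import bot,monitor,vision
import numpy as np,cv2
from scipy.spatial.transform import Rotation as R
def towld(cam,p):
    T=vision.camera_model(cam)['pose'];return T[:3,:3]@np.array(p)+T[:3,3]
def find(cam,l):
    return [(round(d['score'],2),np.round(towld(cam,d['point']),4)) for d in vision.find_in(cam,l)]
def px2w(cam,uv,z):
    m=vision.camera_model(cam);T=m['pose'];d=T[:3,:3]@np.array([(uv[0]-m['cx'])/m['fx'],(uv[1]-m['cy'])/m['fy'],1.]);t=(z-T[2,3])/d[2];return T[:3,3]+t*d
def w2px(cam,p):
    m=vision.camera_model(cam);T=m['pose'];c=T[:3,:3].T@(np.array(p)-T[:3,3]);return np.array([m['fx']*c[0]/c[2]+m['cx'],m['fy']*c[1]/c[2]+m['cy']])
def shot(cam,name,crop=None,k=4):
    im=vision.camera(cam)
    if crop: 
        x0,y0,x1,y1=crop;im=cv2.resize(im[y0:y1,x0:x1],None,fx=k,fy=k,interpolation=cv2.INTER_CUBIC)
    cv2.imwrite(f"pics/{name}.png",im[:,:,::-1])
E
python3 - <<'E'
from h import *
for c in("top","scene"):
    vision.camera(c)
    for l in "cut_table stop_bar clamp_grip scraper mat chip1 chip2 chip3 chip4 chip5 chip6 jar screwdriver hammer".split():print(c,l,find(c,l)[:3])
shot("top","b_top",(180,165,350,300),4);shot("scene","b_scene",(210,170,380,320),4);shot("top","c_top",(100,210,190,290),6)
shot("scene","c_scene",(380,200,460,280),6)
print(monitor.observe()['time'])
E
```

```text
top cut_table [(0.89, array([0.5712, 0.076 , 0.0418])), (0.42, array([0.447 , 0.0478, 0.1177]))]
top stop_bar [(0.66, array([ 0.6797, -0.4342,  0.0216])), (0.56, array([0.475 , 0.0482, 0.0885]))]
top clamp_grip [(0.52, array([0.4434, 0.0475, 0.1143]))]
top scraper [(0.84, array([0.4857, 0.3485, 0.0512]))]
top mat [(0.27, array([ 0.68  , -0.436 ,  0.0222]))]
top chip1 [(0.57, array([0.5199, 0.0688, 0.0496])), (0.52, array([0.5709, 0.081 , 0.0513]))]
top chip2 [(0.57, array([0.5199, 0.0688, 0.0496])), (0.52, array([0.5709, 0.081 , 0.0513]))]
top chip3 [(0.57, array([0.5199, 0.0688, 0.0496])), (0.52, array([0.5709, 0.081 , 0.0513]))]
top chip4 [(0.57, array([0.5199, 0.0688, 0.0496])), (0.52, array([0.5709, 0.081 , 0.0513]))]
top chip5 [(0.57, array([0.5199, 0.0688, 0.0496])), (0.52, array([0.5709, 0.081 , 0.0513]))]
top chip6 [(0.57, array([0.5199, 0.0688, 0.0496])), (0.52, array([0.5709, 0.081 , 0.0513]))]
top jar []
top screwdriver [(0.96, array([ 0.6793, -0.4351,  0.0222]))]
top hammer [(0.69, array([0.6904, 0.3551, 0.0213])), (0.3, array([ 0.4372, -0.3379,  0.103 ])), (0.17, array([
[... 596 characters left out ...]
[0.5752, 0.0793, 0.0492]))]
scene chip3 [(0.64, array([0.5255, 0.0705, 0.0575])), (0.62, array([0.5202, 0.0014, 0.0481])), (0.6, array([0.5752, 0.0793, 0.0492]))]
scene chip4 [(0.64, array([0.5255, 0.0705, 0.0575])), (0.62, array([0.5202, 0.0014, 0.0481])), (0.6, array([0.5752, 0.0793, 0.0492]))]
scene chip5 [(0.64, array([0.5255, 0.0705, 0.0575])), (0.62, array([0.5202, 0.0014, 0.0481])), (0.6, array([0.5752, 0.0793, 0.0492]))]
scene chip6 [(0.64, array([0.5255, 0.0705, 0.0575])), (0.62, array([0.5202, 0.0014, 0.0481])), (0.6, array([0.5752, 0.0793, 0.0492]))]
scene jar []
scene screwdriver [(0.8, array([ 0.6875, -0.4364,  0.0172]))]
scene hammer [(0.9, array([0.7026, 0.3465, 0.0206]))]
1.8
```

View pics/b_top.png

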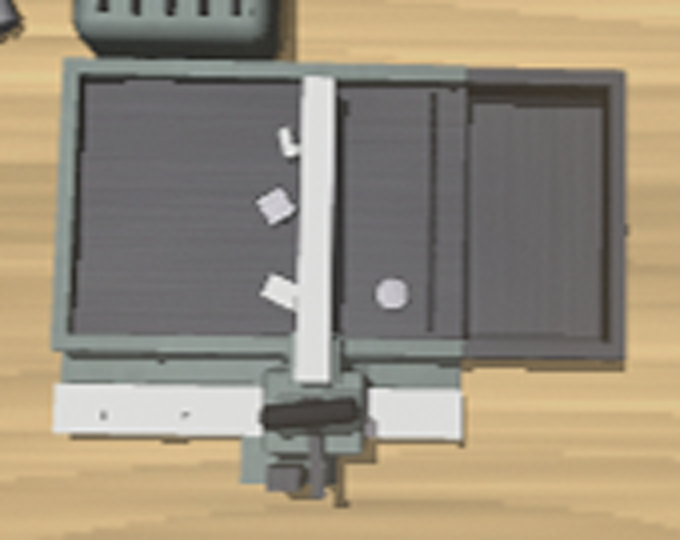

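View pics/b_scene.png

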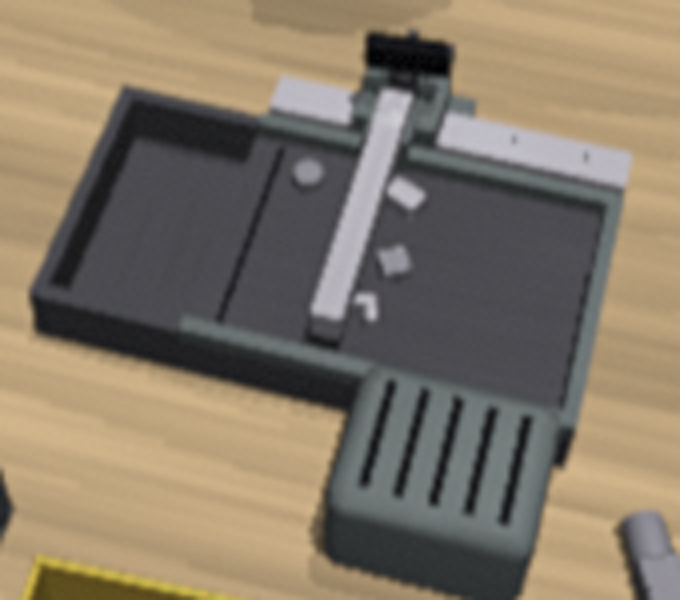

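View pics/c_top.png

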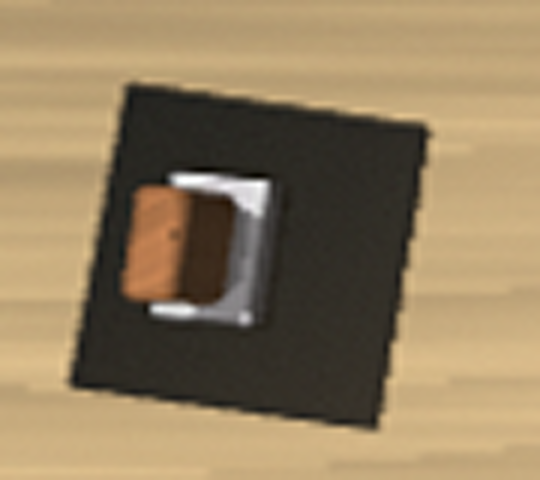

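View pics/c_scene.png

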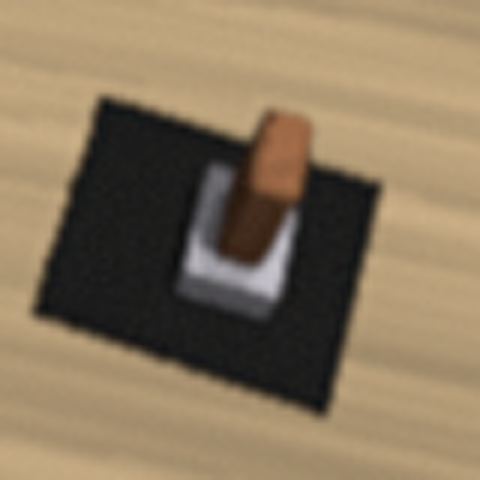

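The top crop shows 4 chips: an angle at (288,140), a square at (275,206), a rectangle at (280,292) and a disc at (392,293). The clamp grip is at (310,413). The mat is rotated a few degrees and the scraper is left of its middle. Next I fit the poses from both views.

Run:
```python
from h import *
from scipy.optimize import least_squares
def conv(c,p,off,k): return (np.array(p)+0.5)/k-0.5+np.array(off)
def fit(obs,x0):
    def pose(v,p): c,s=np.cos(v[2]),np.sin(v[2]);return np.array([v[0]+c*p[0]-s*p[1],v[1]+s*p[0]+c*p[1],p[2]])
    f=lambda v:np.concatenate([w2px(c,pose(v,p))-uv for c,p,uv in obs])
    r=least_squares(f,x0);print(np.round(r.x,4),np.round(r.fun.reshape(-1,2),1).tolist());return r.x
T=lambda p,uv:("top",np.array(p)/1e3,conv(0,uv,(180,165),4))
S=lambda p,uv:("scene",np.array(p)/1e3,conv(0,uv,(210,170),4))
a=[T((90,180,54),(66,58)),T((-90,180,54),(53,350)),T((90,-170,50),(626,70)),T((-90,-170,50),(624,370))]
b=[S((-90,-170,50),(125,90)),S((90,-170,50),(35,293)),S((-90,180,54),(628,192))]
for o in(a,b,a+b):fit(o,[.55,.05,0])
T=lambda p,uv:("top",np.array(p)/1e3,conv(0,uv,(100,210),6))
S=lambda p,uv:("scene",np.array(p)/1e3,conv(0,uv,(380,200),6))
a=[T((65,65,6),(127,85)),T((65,-65,6),(428,127)),T((-65,-65,6),(378,428)),T((-65,65,6),(72,385))]
b=[S((-65,-65,6),(100,97)),S((-65,65,6),(380,185)),S((65,65,6),(325,413)),S((65,-65,6),(37,312))]
for o in(a,b,a+b):fit(o,[.5,.33,0])
# scraper: foot top corners z=26, handle top z=86
a=[T((30,-20,26),(271,181)),T((30,20,26),(170,172)),T((-30,-20,26),(252,325)),T((-30,20,26),(148,315)),T((23,11,86),(135,187)),T((23,-11,86),(188,187)),T((-23,-11,86),(175,302)),T((-23,11,86),(124,298))]
b=[S((30,-20,26),(180,278)),S((30,20,26),(272,303)),S((-30,-20,26),(213,165)),S((23,-11,86),(250,185)),S((23,11,86),(300,195)),S((-23,11,86),(310,120)),S((-23,-11,86),(265,112))]
for o in(a,b,a+b):fit(o,[.5,.34,0])
```

```text
[ 0.5686  0.0292 -0.0182] [[-0.4, -0.0], [-0.9, 0.1], [0.7, 1.2], [0.6, -1.4]]
[0.5707 0.0336 0.001 ] [[0.1, -1.1], [-0.5, 0.9], [0.4, -0.1]]
[ 0.5694  0.0306 -0.0129] [[-1.2, 0.0], [-1.3, 0.2], [-0.1, 0.6], [0.2, -2.1], [-0.1, -2.2], [-1.5, -0.7], [-0.4, 0.1]]
[ 0.4828  0.3481 -0.129 ] [[-0.1, -0.5], [0.4, -0.6], [0.1, 0.4], [-0.4, 0.6]]
[ 0.4855  0.3497 -0.1276] [[-0.1, -0.6], [0.4, -0.3], [0.9, 0.5], [-1.2, 0.2]]
[ 0.4838  0.349  -0.1283] [[-0.4, -0.9], [0.1, -1.0], [-0.3, -0.0], [-0.7, 0.2], [-0.3, -1.1], [0.2, -0.8], [0.6, -0.1], [-1.4, -0.4]]
[ 0.4851  0.3581 -0.075 ] [[-0.5, -0.3], [0.3, -0.1], [-0.3, -0.0], [0.8, 0.3], [-0.1, -0.8], [0.5, -0.1], [0.2, 0.5], [-0.8, 0.4]]
[ 0.4889  0.3584 -0.1015] [[0.4, -0.9], [0.6, -0.2], [-0.8, 0.3], [-0.9, 0.5], [-0.2, 1.5], [1.1, -0.0], [-0.2, -1.3]]
[ 0.4864  0.3583 -0.0828] [[-0.4, -0.7], [0.3, -0.6], [-0.4, -0.5], [0.7, -0.3], [-0.1, -1.4], [0.5, -0.6], [0.0, 0.0], [-1.0, -0.1], [0.7, -1.5], [0.9, -1.1], [-1.0, -0.4], [-0.6, -0.2], [0.0, 0.7], [1.0, -0.9], [-0.3, -2.0]]
```

```bash
cat > fit.py <<'E'
from h import *
from scipy.optimize import least_squares
def conv(c,p,off,k): return (np.array(p)+0.5)/k-0.5+np.array(off)
def fit(obs,x0):
    def pose(v,p): c,s=np.cos(v[2]),np.sin(v[2]);return np.array([v[0]+c*p[0]-s*p[1],v[1]+s*p[0]+c*p[1],p[2]])
    f=lambda v:np.concatenate([w2px(c,pose(v,p))-uv for c,p,uv in obs])
    r=least_squares(f,x0,loss='soft_l1');print(np.round(r.x,4),np.round(f(r.x).reshape(-1,2),1).tolist());return r.x
E
python3 - <<'E'
from fit import *
T=lambda p,uv:("top",np.array(p)/1e3,conv(0,uv,(180,165),4))
S=lambda p,uv:("scene",np.array(p)/1e3,conv(0,uv,(210,170),4))
a=[T((90,180,54),(66,58)),T((-90,180,54),(53,350)),T((90,-170,50),(626,70)),T((-90,-170,50),(624,357)),
 T((100,30,86),(302,76)),T((100,10,86),(336,77)),T((-80,30,86),(295,380)),T((-80,10,86),(328,382))]
b=[S((-90,-170,50),(125,90)),S((90,-170,50),(35,293)),S((-90,180,54),(628,192)),
S((100,10,86),(310,318)),S((100,30,86),(345,318)),S((-80,10,86),(380,88)),S((-80,30,86),(413,92))]
for o in(a,b,a+b):v=fit(o,[.55,.05,0])
E
```

```text
[ 0.5539  0.0298 -0.01  ] [[-1.2, 6.4], [-1.1, 6.9], [0.2, 6.5], [0.7, 7.4], [0.2, -3.6], [0.1, -3.6], [0.1, -4.0], [0.4, -4.4]]
[0.5516 0.0306 0.0215] [[0.3, -5.6], [1.3, -4.2], [-0.2, -7.1], [0.6, 0.3], [-0.0, 2.1], [-0.7, 1.7], [-1.6, 2.2]]
[0.5515 0.03   0.0034] [[-1.8, 8.3], [-0.7, 8.9], [-0.4, 6.5], [1.1, 7.4], [-0.5, -2.4], [-0.6, -2.6], [0.4, -2.8], [0.7, -3.3], [1.0, -6.3], [0.9, -5.4], [0.0, -6.1], [-0.4, 0.1], [-1.1, 2.0], [-0.4, 1.8], [-1.3, 2.4]]
```

Run:
```python
from fit import *
c=lambda uv:conv(0,uv,(180,165),4); s=lambda uv:conv(0,uv,(210,170),4)
for n,uv in dict(far=(318,76),near=(312,382)).items():print(n,px2w("top",c(uv),.086))
for n,uv in dict(far=(327,318),near=(397,90)).items():print(n,px2w("scene",s(uv),.086))
print('grip top L,R',px2w("top",c((262,413)),.117),px2w("top",c((358,408)),.117))
print('grip scene',px2w("scene",s((368,45)),.117),px2w("scene",s((450,55)),.117))
print('rim near', px2w("top",c((53,340)),.054),'rail',px2w("top",c((55,383)),.05),px2w("top",c((462,437)),.05))
for n,uv in dict(ang=(288,140),sq=(275,206),rec=(280,292),disc=(392,293)).items():print(n,px2w("top",c(uv),.052))
for n,uv in dict(ang=(367,305),sq=(394,260),rec=(405,192),disc=(308,171)).items():print(n,px2w("scene",s(uv),.052))
```

```text
far [0.64560944 0.04964496 0.086     ]
near [0.46372731 0.0507453  0.086     ]
far [0.64810866 0.051019   0.086     ]
near [0.46365121 0.05069036 0.086     ]
grip top L,R [0.44605842 0.07713829 0.117     ] [0.44912197 0.02314772 0.117     ]
grip scene [0.45726211 0.02791244 0.117     ] [0.45123973 0.0812848  0.117     ]
rim near [0.4882796  0.20890263 0.054     ] rail [0.46248254 0.20769945 0.05      ] [ 0.43127442 -0.03878705  0.05      ]
ang [0.61217915 0.06918133 0.052     ]
sq [0.57112615 0.07651179 0.052     ]
rec [0.51834928 0.07260402 0.052     ]
disc [0.51820044 0.00431956 0.052     ]
ang [0.61138854 0.06814126 0.052     ]
sq [0.5737217  0.07662511 0.052     ]
rec [0.51920535 0.07118573 0.052     ]
disc [0.51973594 0.00512163 0.052     ]
```

Both views agree: the table is at about (0.570, 0.031), the bar top at 86 mm and the clamp axis at about (0.446, 0.051). Next I check the reach for the clamp turn and the lanes.

```bash
cat >> h.py <<'E'
def down(a): return (R.from_euler('z',a)*R.from_euler('x',np.pi)).as_rotvec()
def st():
    s=monitor.observe();print('t',round(s['time'],2),'p',np.round(s['eef_pos'],4),'F',np.round(s['contact_force'],1),'M',np.round(s['torque'],2),'w',round(s['grip_width'],4),'q6',round(s['q'][5],2));return s
E
python3 - <<'E'
from h import *
for a in(0,1.45,np.pi,np.pi+1.45,-np.pi+1.45):
  for p in((.446,.051,.2),(.446,.051,.094),(.446,.191,.094)):
    q=bot.inverse_kinematics(p,down(a));print(round(a,2),p,None if q is None else np.round(q,2))
for p in((.523,.13,.09),(.523,-.03,.09),(.617,.13,.09),(.617,-.03,.09),(.486,.358,.05)):
  for a in(np.pi/2,-np.pi/2):
    q=bot.inverse_kinematics(p,down(a));print(round(a,2),p,None if q is None else np.round(q,2))
E
```

```text
0 (0.446, 0.051, 0.2) [ 0.06 -0.39  1.94 -0.    1.58  0.06]
0 (0.446, 0.051, 0.094) [ 0.06 -0.33  2.08 -0.    1.39  0.06]
0 (0.446, 0.191, 0.094) [ 0.35 -0.24  2.   -0.    1.37  0.35]
1.45 (0.446, 0.051, 0.2) [ 0.06 -0.39  1.94 -0.    1.58 -1.39]
1.45 (0.446, 0.051, 0.094) [ 0.06 -0.33  2.08 -0.    1.39 -1.39]
1.45 (0.446, 0.191, 0.094) [ 0.35 -0.24  2.   -0.    1.37 -1.1 ]
3.14 (0.446, 0.051, 0.2) None
3.14 (0.446, 0.051, 0.094) None
3.14 (0.446, 0.191, 0.094) [ 0.35 -0.24  2.    0.    1.37 -2.79]
4.59 (0.446, 0.051, 0.2) [ 0.06 -0.39  1.94  0.    1.58  1.75]
4.59 (0.446, 0.051, 0.094) [ 0.06 -0.33  2.08  0.    1.39  1.75]
4.59 (0.446, 0.191, 0.094) [ 0.35 -0.24  2.    0.    1.37  2.04]
-1.69 (0.446, 0.051, 0.2) [ 0.06 -0.39  1.94  0.    1.58  1.75]
-1.69 (0.446, 0.051, 0.094) [ 0.06 -0.33  2.08  0.    1.39  1.75]
-1.69 (0.446, 0.191, 0.094) [ 0.35 -0.24  2.    0.    1.37  2.04]
1.57 (0.523, 0.13, 0.09) [ 0.2  -0.11  1.9  -0.    1.35 -1.37]
-1.57 (0.523, 0.13, 0.09) [ 0.2  -0.11  1.9  -0.    1.35  1.77]
1.57 (0.523, -0.03, 0.09) [-0.11 -0.14  1.93 -0.    1.35 -1.68]
-1.57 (0.523, -0.03, 0.09) [-0.11 -0.14  1.93 -0.    1.35  1.46]
1.57 (0.617, 0.13, 0.09) [ 0.17  0.09  1.7  -0.    1.35 -1.4 ]
-1.57 (0.617, 0.13, 0.09) [ 0.17  0.09  1.7  -0.    1.35  1.74]
1.57 (0.617, -0.03, 0.09) [-0.09  0.07  1.73 -0.    1.35 -1.66]
-1.57 (0.617, -0.03, 0.09) [-0.09  0.07  1.73 -0.    1.35  1.48]
1.57 (0.486, 0.358, 0.05) [ 0.59  0.07  1.79 -0.    1.28 -0.98]
-1.57 (0.486, 0.358, 0.05) [0.59 0.07 1.79 0.   1.28 2.16]
```

Run:
```python
from h import *
a=0.05
bot.movep((.4465,.051,.22),down(a));st()
shot("top","d_top",(180,165,350,300),4)
print(bot.move_l((.4465,.051,.096),speed=.1,contact_N=8));st()
bot.gripper_close(effort=30);st()
shot("scene","d_scene",(210,120,380,270),4)
```

```text
t 4.25 p [0.4467 0.0505 0.22  ] F [-0.2 -0.3  0. ] M [ 0.01 -0.01 -0.  ] w 0.0856 q6 0.01
False
t 5.69 p [0.4468 0.051  0.0966] F [-0.3  0.1  0.3] M [ 0.02 -0.    0.04] w 0.0853 q6 0.01
t 6.34 p [0.4466 0.051  0.0961] F [0.5 0.5 2.4] M [-0.05  0.03 -0.  ] w 0.0129 q6 0.01
```

View pics/d_scene.png

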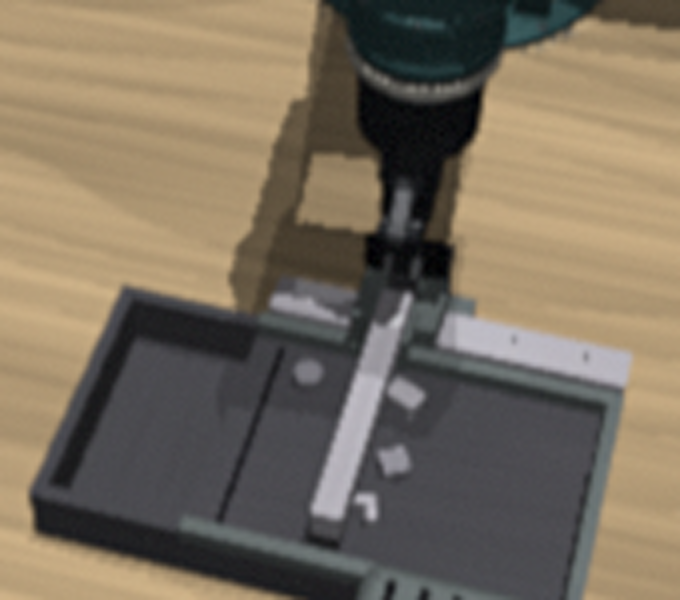

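The grip bar is held (jaws at 13 mm, hardly any side force). Now I turn it CCW.

Run:
```python
from h import *
for a in(.35,.7,1.05,1.3,1.38):
    bot.movep((.4466,.051,.096),down(a));s=st()
    if abs(s['torque'][2])>1.5:print('stop');break
shot("top","e_top",(180,165,350,300),4)
```

```text
t 6.78 p [0.4467 0.0511 0.0961] F [-0.5  1.3  3.3] M [0.26 0.06 0.06] w 0.0138 q6 -0.29
t 7.21 p [0.4467 0.0511 0.0961] F [0.9 1.6 3.2] M [ 0.44 -0.21  0.14] w 0.0132 q6 -0.64
t 7.63 p [0.4468 0.0511 0.0961] F [2.7 3.3 3.1] M [ 0.54 -0.49  0.04] w 0.0134 q6 -0.99
t 7.98 p [0.4468 0.0511 0.0961] F [3.7 3.7 2.5] M [ 0.68 -0.52  0.05] w 0.0135 q6 -1.24
t 8.23 p [0.4468 0.0511 0.0961] F [3.6 4.3 2. ] M [ 0.64 -0.63  0.05] w 0.0135 q6 -1.32
```

View pics/e_top.png

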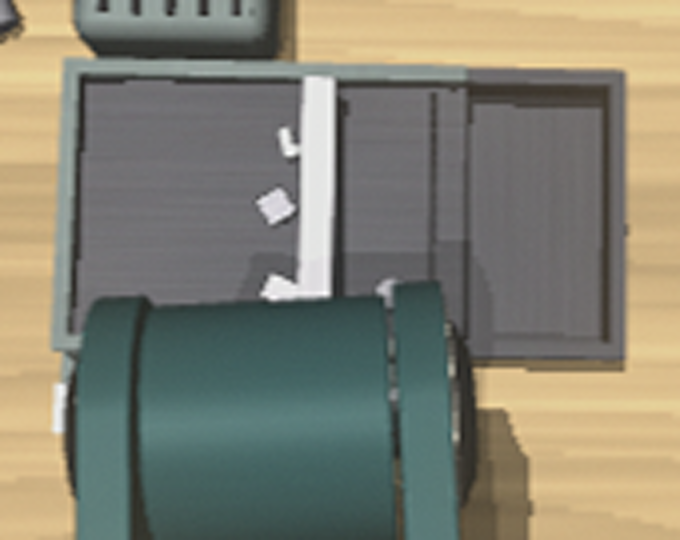

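Run:
```python
from h import *
bot.gripper_close(effort=40)
bot.pause(.3)
print(bot.move_l((.4470,.12,.096),speed=.06,contact_N=25));st()
print(bot.move_l((.4472,.187,.096),speed=.06,contact_N=25));st()
print(bot.move_l((.4472,.194,.096),speed=.02,contact_N=15));st()
bot.pause(.3);st()
shot("scene","f_scene",(210,120,380,270),4)
```

```text
False
t 10.1 p [0.4475 0.1199 0.0962] F [ 6.9 -0.6  1.3] M [-0.04 -1.09 -0.11] w 0.0133 q6 -1.17
False
t 11.37 p [0.4481 0.1869 0.0962] F [10.9 -0.4 -0.3] M [ 0.05 -1.75 -0.04] w 0.0128 q6 -1.03
True
t 11.72 p [0.4484 0.1915 0.0962] F [ 2.6 -6.7  4.2] M [-1.01 -0.29  0.01] w 0.0129 q6 -1.02
t 12.02 p [0.4484 0.1914 0.0961] F [ 3.2 -7.   3.8] M [-0.92 -0.32 -0.05] w 0.0127 q6 -1.02
```

View pics/f_scene.png

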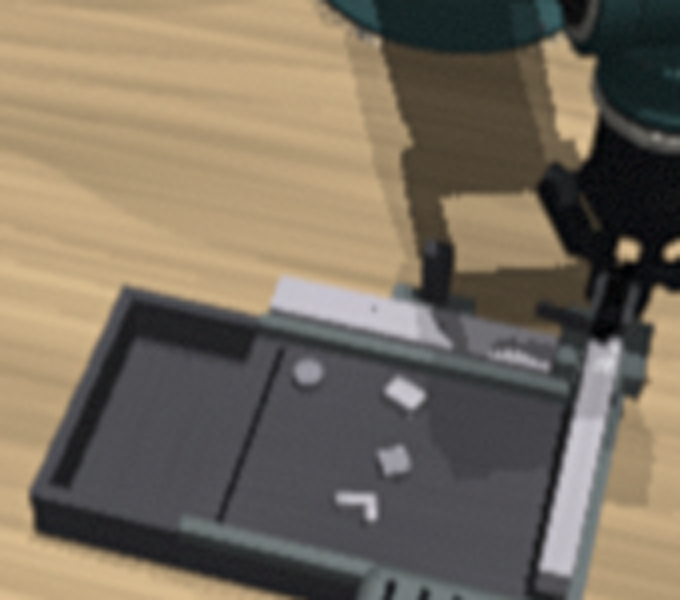

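The stop is at its far end (contact at y 0.1915, so its zero is at 0.0515), and exactly four chips show with none hidden. The reaction forces give a table yaw of about -0.013. I release the grip and go to the scraper.

Run:
```python
from h import *
bot.open_gripper();st()
bot.move_l((.448,.191,.2),speed=.2)
bot.movep((.36,.15,.26),down(1.49))
vision.camera("top");print(find("top","scraper"));shot("top","g_top",(100,165,270,300),4)
vision.camera("scene");print(find("scene","scraper"));shot("scene","g_scene",(300,140,460,280),4)
st()
```

```text
t 12.76 p [0.4483 0.1922 0.0962] F [0.1 0.1 0. ] M [-0.   -0.03 -0.08] w 0.0849 q6 -1.02
[(0.68, array([0.4828, 0.3508, 0.0483]))]
[(0.7, array([0.5032, 0.3552, 0.0428]))]
t 14.26 p [0.3603 0.1501 0.2591] F [ 0.2  0.2 -0.7] M [-0.02 -0.02 -0.  ] w 0.0854 q6 -1.16
```

View pics/g_top.png

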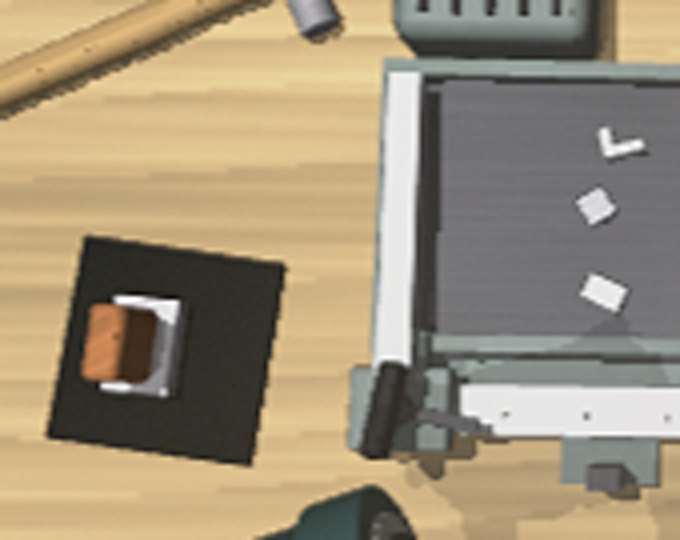

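View pics/g_scene.png

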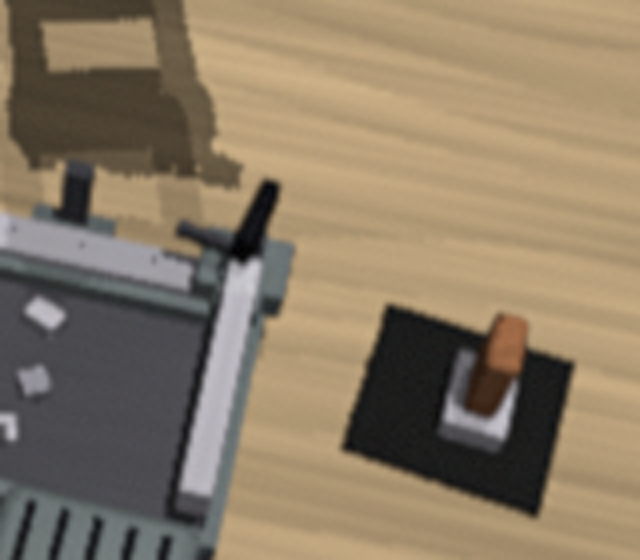

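Run:
```python
from h import *
a=np.pi/2-.083
bot.movep((.4864,.3583,.2),down(a))
print(bot.move_l((.4864,.3583,.046),speed=.12,contact_N=8));st()
bot.gripper_close(effort=80);st()
bot.move_l((.4864,.3583,.08),speed=.1);st()
shot("scene","i_scene",(300,140,460,280),4)
```

```text
False
t 16.68 p [0.4868 0.3586 0.0469] F [ 0.1 -0.2  0.5] M [-0.03  0.03 -0.07] w 0.0856 q6 -0.9
t 17.29 p [0.4865 0.3583 0.0461] F [ 0.8 -0.3  0.7] M [-0.05 -0.09  0.04] w 0.0217 q6 -0.9
t 17.78 p [0.4864 0.3583 0.0802] F [ 0.5  0.7 -2.7] M [ 0.05 -0.06 -0.02] w 0.0208 q6 -0.9
```

View pics/i_scene.png

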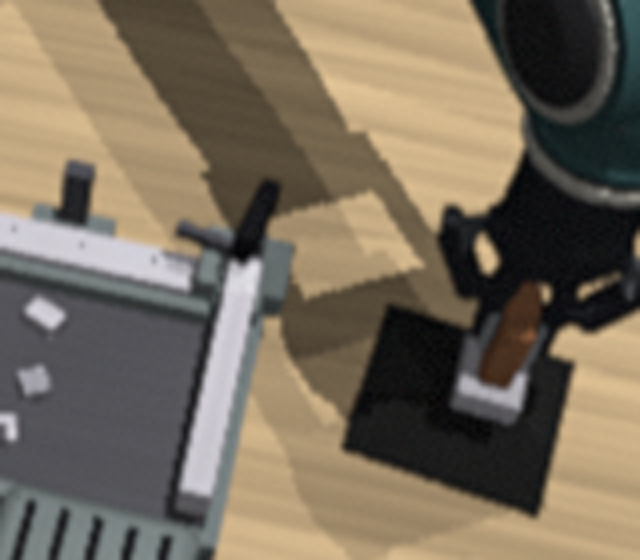

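Scraper lifted and upright. First sweep is the far lane.

```bash
cat >> h.py <<'E'
YAW=-.013;A=np.pi/2+YAW
def tw(x,y,z):
    c,s=np.cos(YAW),np.sin(YAW);x/=1e3;y/=1e3
    return (.5697+c*x-s*y,.0310+s*x+c*y,z)
def lane(x,y0=100,y1=-56,zc=.112,push=.06):
    bot.move_l(tw(x,y0,zc),speed=.2)
    hit=bot.move_l(tw(x,y0,.078),speed=.04,contact_N=5);s=st();z=s['eef_pos'][2];print('hit',hit,z)
    bot.move_l(tw(x,y0,z+.0008),speed=.03);s=st()
    r=bot.move_l(tw(x,y1,z+.0008),speed=push,contact_N=25);print('blocked',r);st()
    bot.move_l(tw(x,y1+12,z+.0008),speed=.1)
    bot.move_l(tw(x,y1+12,zc),speed=.15);return z
E
python3 - <<'E'
from h import *
bot.move_l((.4864,.3583,.16),speed=.15)
bot.movep(tw(45,100,.16),down(A));st()
bot.gripper_close(effort=80)
lane(45)
shot("scene","j_scene",(210,120,380,270),4)
bot.move_l(tw(0,-44,.112),speed=.2);bot.move_l(tw(0,90,.112),speed=.2)
shot("scene","k_scene",(210,120,380,270),4)
E
```

```text
t 19.54 p [0.6156 0.1313 0.1596] F [-0.7  0.3 -1.6] M [-0.01 -0.06  0.01] w 0.0211 q6 -1.39
t 20.9 p [0.6159 0.1305 0.0801] F [0.3 0.3 4.3] M [-0.06  0.05 -0.05] w 0.0209 q6 -1.39
hit True 0.08014922831083551
t 21.15 p [0.6159 0.1304 0.0807] F [ 0.3 -0.5 -2.5] M [ 0.01 -0.01 -0.01] w 0.0212 q6 -1.39
blocked False
t 23.9 p [ 0.6139 -0.0254  0.0809] F [-0.1 -1.1 -1.4] M [ 0.    0.03 -0.01] w 0.021 q6 -1.64
```

View pics/j_scene.png

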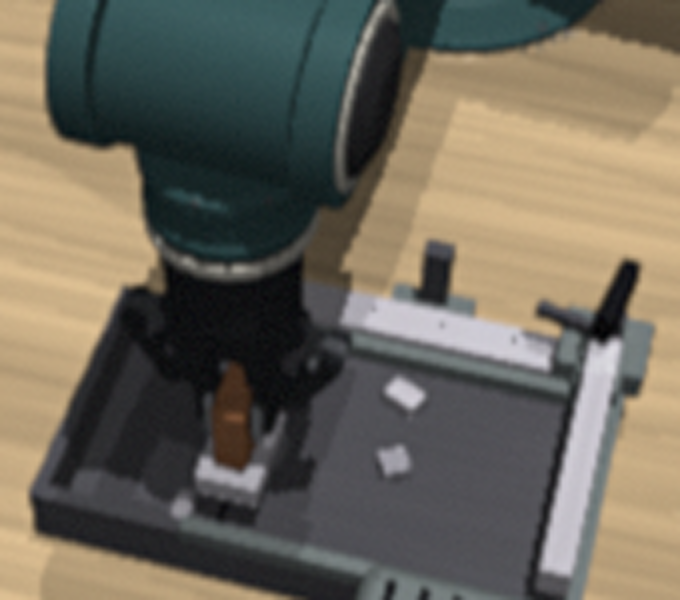

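View pics/k_scene.png

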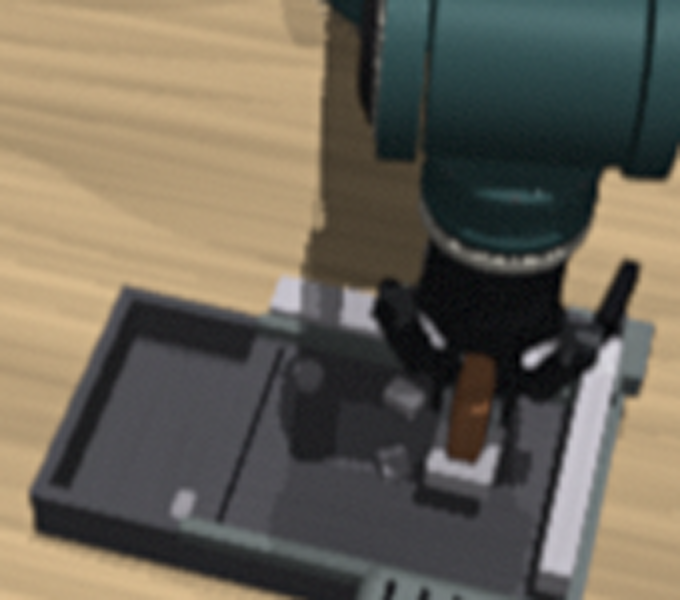

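Run:
```python
from h import *
for n,p in {'edge far z40':(80,-70,.04),'edge near z40':(-80,-70,.04),'rim end far z54':(80,-70,.054),'tray floor far below edge':(80,-70,.006),'groove?':(80,-50,.04)}.items():
    w=tw(*p);print(n,(w2px("scene",w)-[210,120]+.5)*4-.5,(w2px("top",w)-[180,165]+.5)*4-.5)
u=(np.array([182,502])+.5)/4-.5+[210,120]
print(px2w("scene",u,.012),px2w("scene",u,.052))
bot.move_l(tw(0,90,.112));
lane(0)
bot.move_l(tw(-45,-44,.112),speed=.2);bot.move_l(tw(-45,100,.112),speed=.2)
shot("scene","l_scene",(210,120,380,270),4);shot("top","l_top",(180,165,350,300),4)
```

```text
edge far z40 [185.28830198 524.35414756] [464.10748636  87.07727849]
edge near z40 [258.87296223 333.34416087] [460.1212922  342.31675251]
rim end far z54 [184.24340496 512.52202309] [465.20492154  82.72259775]
tray floor far below edge [187.73312414 552.03863667] [461.56708726  97.1577163 ]
groove? [215.51718093 532.02993128] [432.31588233  86.35828792]
[ 0.61684886 -0.05381636  0.012     ] [ 0.64058059 -0.04422053  0.052     ]
t 27.06 p [0.5707 0.131  0.0802] F [-0.3  0.3  4.6] M [-0.01 -0.1   0.04] w 0.0209 q6 -1.38
hit True 0.08016137721758348
t 27.31 p [0.5709 0.131  0.0807] F [ 0.   0.7 -0.9] M [ 0.02 -0.03  0.  ] w 0.0208 q6 -1.38
blocked False
t 30.06 p [ 0.569  -0.0249  0.081 ] F [-0.5  0.6 -2.4] M [-0.02 -0.02 -0.05] w 0.0209 q6 -1.65
```

View pics/l_scene.png

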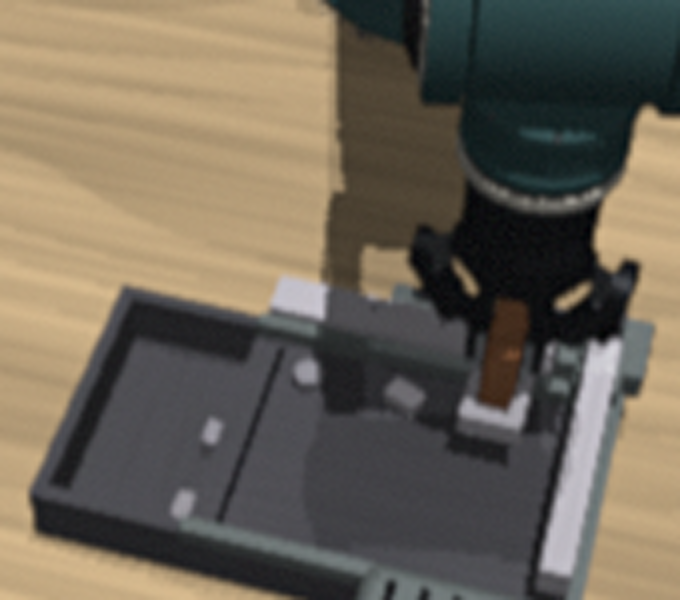

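View pics/l_top.png

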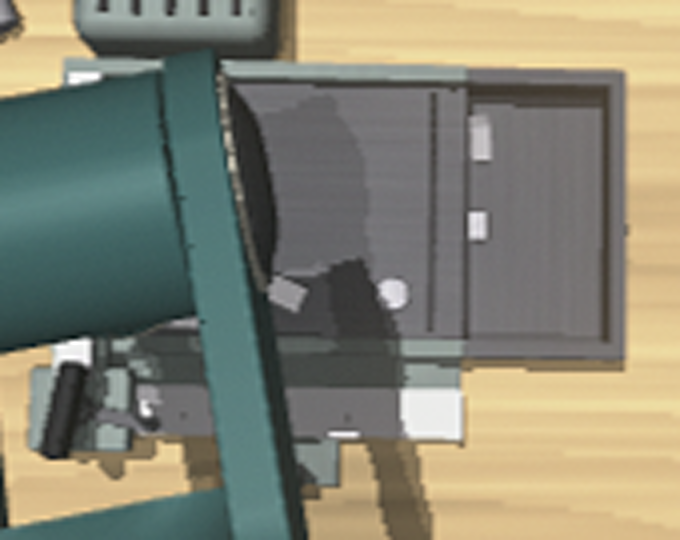

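Two chips are in the tray at (480,138) and (478,226) in the top crop. Near lane next.

Run:
```python
from h import *
lane(-45)
bot.move_l(tw(-30,100,.125),speed=.2)
shot("scene","m_scene",(210,120,380,270),4);shot("top","m_top",(180,165,350,300),4)
```

```text
t 33.02 p [0.5256 0.1316 0.0801] F [-0.8  0.8  6.1] M [0.01 0.06 0.03] w 0.0212 q6 -1.36
hit True 0.08013369376731432
t 33.27 p [0.526  0.1316 0.0807] F [ 0.5  0.  -2. ] M [-0.02 -0.01 -0.06] w 0.0213 q6 -1.36
blocked False
t 36.02 p [ 0.524  -0.0243  0.0809] F [-0.6  0.1 -1.5] M [-0.01 -0.04  0.  ] w 0.0214 q6 -1.65
```

View pics/m_scene.png

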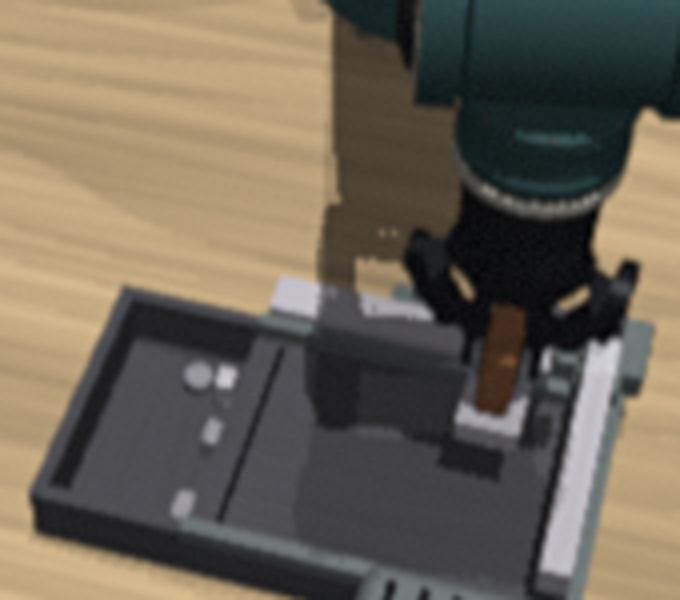

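View pics/m_top.png

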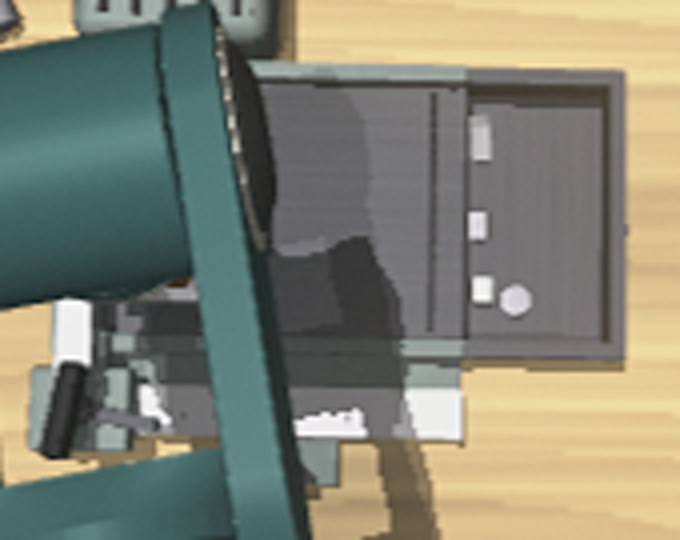

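All four chips lie in the tray and the plate is clear. Now the scraper goes back to the mat.

Run:
```python
from h import *
bot.move_l(tw(-30,100,.165),speed=.15)
bot.movep((.4845,.349,.165),down(np.pi/2-.1));st()
bot.move_l((.4845,.349,.06),speed=.12)
print(bot.move_l((.4845,.349,.044),speed=.03,contact_N=4));st()
bot.open_gripper();bot.pause(.2);st()
bot.move_l((.4845,.349,.2),speed=.12)
bot.movep((.36,.12,.28),down(1.42))
vision.camera("top");print(find("top","scraper"))
shot("top","n_top",(100,165,350,300),3);shot("scene","n_scene",(210,140,460,280),3);st()
```

```text
t 38.93 p [0.4847 0.3482 0.1644] F [ 0.  -1.4 -1.9] M [-0.   -0.01 -0.01] w 0.021 q6 -0.89
True
t 40.43 p [0.4846 0.3491 0.0462] F [1.6 0.4 5. ] M [ 0.02 -0.03 -0.05] w 0.0214 q6 -0.89
t 41.27 p [0.4842 0.3488 0.0457] F [-0.2  0.2 -0.8] M [ 0.01 -0.04 -0.  ] w 0.085 q6 -0.89
[(0.61, array([0.479 , 0.3395, 0.0501]))]
t 43.97 p [0.3603 0.1205 0.2795] F [ 0.2 -0.1 -0.2] M [ 0.07  0.04 -0.  ] w 0.0851 q6 -1.17
```

View pics/n_top.png

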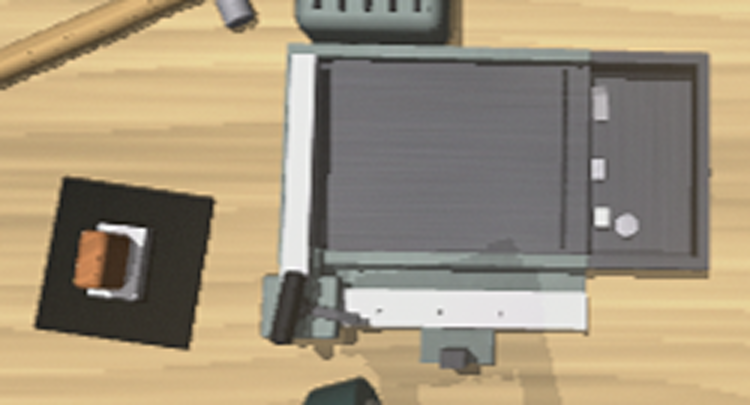

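View pics/n_scene.png

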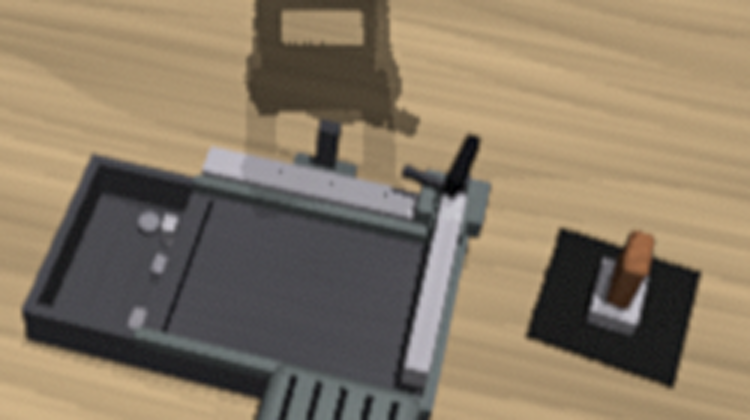

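The scraper stands upright at the mat's middle and the plate is clear. Next I slide the stop back.

Run:
```python
from h import *
a=1.38
bot.movep((.4485,.1915,.2),down(a))
print(bot.move_l((.4485,.1915,.096),speed=.12,contact_N=8));st()
bot.gripper_close(effort=40);st()
print(bot.move_l((.4475,.12,.096),speed=.06,contact_N=25));st()
print(bot.move_l((.4467,.057,.096),speed=.06,contact_N=25));st()
print(bot.move_l((.4466,.0485,.096),speed=.015,contact_N=12));st()
bot.pause(.3);s=st()
shot("top","o_top",(180,165,350,300),4);shot("scene","o_scene",(210,120,380,270),4)
```

```text
False
t 45.6 p [0.4489 0.1916 0.0969] F [-0.3  0.1  0.4] M [-0.01  0.04  0.  ] w 0.0854 q6 -1.03
t 46.25 p [0.4485 0.1914 0.0962] F [-1.4 -3.   4. ] M [-0.5   0.33  0.07] w 0.0127 q6 -1.03
False
t 47.59 p [0.4477 0.1196 0.0962] F [ 0.4 -0.1  6.2] M [-0.   -0.12  0.03] w 0.0131 q6 -1.17
False
t 48.79 p [0.447  0.0565 0.0962] F [ 3.2 -1.3  4.8] M [-0.05 -0.58  0.01] w 0.0132 q6 -1.31
True
t 49.26 p [0.447  0.0511 0.0962] F [1.3 5.7 2.6] M [ 0.92 -0.18  0.06] w 0.013 q6 -1.32
t 49.56 p [0.4469 0.0511 0.0962] F [1.2 4.7 2.2] M [ 0.79 -0.19 -0.06] w 0.0133 q6 -1.32
```

View pics/o_scene.png

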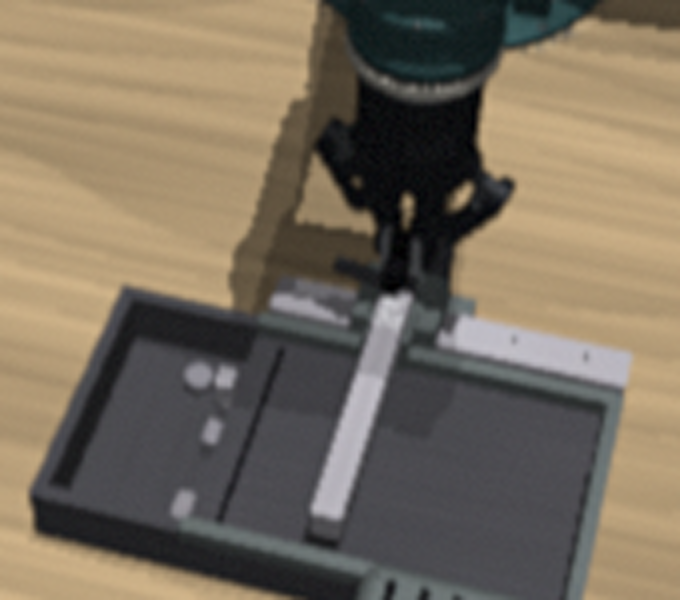

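Run:
```python
from h import *
for a in(1.0,.65,.3,.15,.06,.0,-.03):
    bot.movep((.4466,.0508,.096),down(a));s=st()
    if abs(s['torque'][2])>1.5:print('stop at',a);break
```

```text
t 50.11 p [0.4469 0.0509 0.0962] F [2.9 5.6 5. ] M [ 0.93 -0.58 -0.03] w 0.0134 q6 -0.94
t 50.53 p [0.4467 0.0509 0.0961] F [1.9 5.  5.5] M [ 0.77 -0.41 -0.09] w 0.0133 q6 -0.59
t 50.96 p [0.4467 0.0508 0.0961] F [1.7 2.4 5.5] M [ 0.7  -0.23 -0.07] w 0.0131 q6 -0.24
t 51.23 p [0.4466 0.0508 0.0962] F [0.4 4.1 6.9] M [ 0.66 -0.09 -0.11] w 0.0133 q6 -0.09
t 51.48 p [0.4466 0.0508 0.0962] F [-0.2  3.7  7.3] M [ 0.69 -0.08 -0.11] w 0.013 q6 -0.0
t 51.73 p [0.4466 0.0508 0.0962] F [-1.2  2.9  7.1] M [ 0.62  0.01 -0.05] w 0.0133 q6 0.06
t 51.98 p [0.4466 0.0508 0.0962] F [-0.2  3.5  7.1] M [0.57 0.01 0.73] w 0.0132 q6 0.09
```

The moment jumped to 0.73 N m at the end, which is the lock's end stop. I release and check.

Run:
```python
from h import *
bot.open_gripper();st()
bot.move_l((.4466,.0508,.2),speed=.15)
bot.movep((.36,-.25,.3),down(0));bot.pause(.3);st()
shot("top","p_top",(100,165,350,300),3);shot("scene","p_scene",(210,140,460,280),3);shot("top","p_full");
vision.camera("top");print(find("top","clamp_grip"),find("top","scraper"),find("top","chip1"))
vision.camera("scene");print(find("scene","scraper"),find("scene","chip1"))
```

```text
t 52.67 p [0.4466 0.0508 0.096 ] F [-0.5 -0.2  0. ] M [ 0.02 -0.02  0.03] w 0.0853 q6 0.09
t 55.05 p [ 0.3603 -0.2495  0.2998] F [ 0.  -0.8 -0.2] M [ 0.05 -0.03 -0.06] w 0.0853 q6 -0.66
[(0.7, array([0.4426, 0.048 , 0.1145]))] [(0.88, array([0.4799, 0.3403, 0.047 ]))] []
[] []
```

View pics/p_top.png

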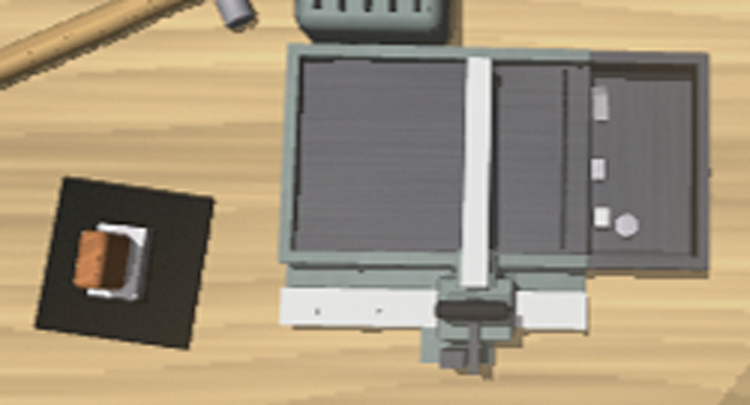

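View pics/p_scene.png

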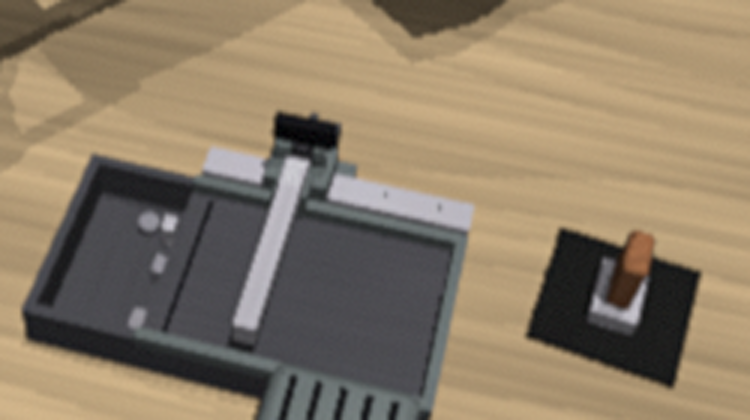

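View pics/p_full.png

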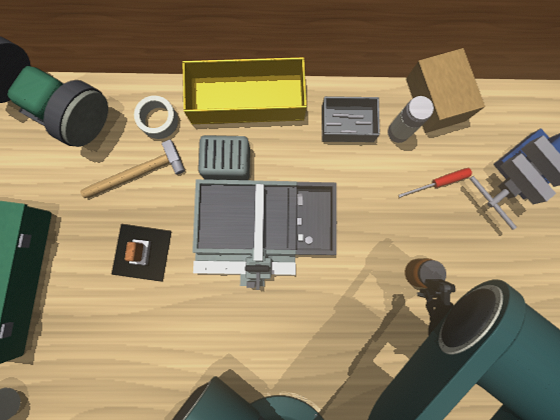

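The top view shows the grip along the rail at (473,310), the bar at column 478, four chips in the tray at columns 597-627, and the scraper in the middle of the mat. The jar, screwdriver and hammer are where they were.

Run:
```python
from h import *
bot.finish_job();st()
```

```text
the job is handed in; nothing more can be done
the job is handed in; nothing more can be done
```

The cutting table is clean and the job was handed in at about 55 s of the 192 s. The hand-in reports no verdict.

- **Stop and clamp:** I turned the clamp free to about 1.4 rad and slid the stop to its far end, where it made contact at y = 0.1915. After sweeping I slid it back to contact at y = 0.051 and turned the clamp to its locked end, where a 0.73 N m end-stop moment showed.
- **Chips:** Four chips were present (angle, square, rectangle, disc). Three scraper passes put all four in the tray, and the tool stayed at least 40 mm above the plate throughout the sweeps. The plate shows clear in both camera views.
- **Scraper:** It stands upright near the middle of the mat, within a few millimetres by the placing position. I saw no knock to it and no loss of grip during the run.
- **Bystanders:** The jar, screwdriver and hammer look unmoved in the last top picture.

**Checks that failed or disagreed:**
- The trained network found no chips in the tray in either last view, and missed the scraper in the last scene view. I judged those from the pictures instead, where all four chips and the scraper are clearly visible.
- At the start the stop bar appeared about 25 mm nearer the robot than its description says. This did not affect the work.

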